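# Build the staggered carton stack on the collection board

## Task

Build up the stack of medicine cartons of which a colleague has laid the first, at one end of the wooden collection board: first take the round-footed stamp off the board and stand it upright in the middle of the blue ink pad, then lay every delivered carton flat and lengthwise on the board as a bonded wall, one carton in each of the three bays for the bottom course and the rest in courses above, each centred over the joint between the two cartons below it. When the whole stack stands square and still, slide the black ready tab beyond the right end of the board fully away from you; leave the other things on the worktop where they are.

Things in the scene. Friction and masses are not known exactly. Their poses are not given: they have to be found in the camera images.
- box1_c (a point): Centre (20 mm above the underside) of one of the delivered medicine cartons, all alike: 61 mm along its own x, 90 mm along y, 40 mm high along z, about 66 g, rigid and closed. It lies flat on the worktop between the board and the robot. Four or all five of box1..box5 are there; an absent one is None.
- box2_c (a point): Centre (20 mm above the underside) of one of the delivered medicine cartons, all alike: 61 mm along its own x, 90 mm along y, 40 mm high along z, about 66 g, rigid and closed. It lies flat on the worktop between the board and the robot. Four or all five of box1..box5 are there; an absent one is None.
- box3_c (a point): Centre (20 mm above the underside) of one of the delivered medicine cartons, all alike: 61 mm along its own x, 90 mm along y, 40 mm high along z, about 66 g, rigid and closed. It lies flat on the worktop between the board and the robot. Four or all five of box1..box5 are there; an absent one is None.
- box4_c (a point): Centre (20 mm above the underside) of one of the delivered medicine cartons, all alike: 61 mm along its own x, 90 mm along y, 40 mm high along z, about 66 g, rigid and closed. It lies flat on the worktop between the board and the robot. Four or all five of box1..box5 are there; an absent one is None.
- box5_c (a point): Centre (20 mm above the underside) of one of the delivered medicine cartons, all alike: 61 mm along its own x, 90 mm along y, 40 mm high along z, about 66 g, rigid and closed. It lies flat on the worktop between the board and the robot. Four or all five of box1..box5 are there; an absent one is None.
- laid_left_c (a point): Centre of the carton (same kind and size as the others) that a colleague has already laid in the left bay of the board. Only one of laid_left and laid_right is there; the other is None.
- laid_right_c (a point): Centre of the carton (same kind and size as the others) that a colleague has already laid in the right bay of the board. Only one of laid_left and laid_right is there; the other is None.
- bay_left (a point): Point on the fixed wooden board where the centre of a carton in the left bay of the bottom course belongs, carton length along y. Board frame: x across the board (away from the robot at yaw 0), y along it to the left, z up. The point turns and moves with the board.
- bay_mid (a point): Point on the fixed wooden board where the centre of a carton in the middle bay of the bottom course belongs, carton length along y. Board frame: x across the board (away from the robot at yaw 0), y along it to the left, z up. The point turns and moves with the board.
- bay_right (a point): Point on the fixed wooden board where the centre of a carton in the right bay of the bottom course belongs, carton length along y. Board frame: x across the board (away from the robot at yaw 0), y along it to the left, z up. The point turns and moves with the board.
- joint_left (a point): Point on the fixed wooden board where the centre of a second-course carton that straddles the joint between left and middle bays belongs, carton length along y. Board frame: x across the board (away from the robot at yaw 0), y along it to the left, z up. The point turns and moves with the board.
- joint_right (a point): Point on the fixed wooden board where the centre of a second-course carton that straddles the joint between middle and right bays belongs, carton length along y. Board frame: x across the board (away from the robot at yaw 0), y along it to the left, z up. The point turns and moves with the board.
- crown (a point): Point on the fixed wooden board where the centre of a third-course carton that straddles the joint between the two second-course cartons belongs, carton length along y. Board frame: x across the board (away from the robot at yaw 0), y along it to the left, z up. The point turns and moves with the board.
- board: Fixed wooden board, 86 mm wide, 10 mm thick; origin under the middle bay, y along it. Metal lips, 14 mm above its top, at y = +/-146 mm bound three bays of 96 mm (carton and 6 mm play); dark lines at y = +/-48 mm. Courses are 40 mm high. Long sides are open, so cartons can be held across their 61 mm. Beyond the right lip is a 118 mm wide end with the ready tab.
- stamp_c (a point): Centre (28 mm above what it stands on) of the larger rubber stamp: brown wood, round 40 mm foot, turned knob at most 28 mm wide on top, 60 mm high in all, z up along its axis. It stands on the board's middle bay at the start. It can be held from above by the knob, its upper 25 mm, or round the middle.
- pad_top (a point): Centre of the upper face of the closed blue ink pad, 82 mm along its x, 112 mm along y, 13 mm high, about 0.3 kg, lying loose on the worktop to the right.
- ready_tab (a joint): The black sliding tab on the metal track beyond the right-hand end of the board: 0 = nearest the robot (not ready), grows as it slides along the board's +x, away from the robot, to its stop at 0.060 m (ready). Friction about 1.5 N; it stays where left.
- ready_tab_top (a point): Top of the sliding tab's grip, a block 20 mm along the board's x, 28 mm along its y, 40 mm high, on a track 14 mm high on the board; this point is 64 mm above the worktop. It moves with the tab.
- stapler_1: Bystander, loose: red stapler. Origin at the centre of its underside. Leave it where it is.
- small_stamp: Bystander, loose: small square-footed stamp. Origin at the centre of its underside. Leave it where it is.
- brown_bottle: Bystander, loose: brown pill bottle. Origin at the centre of its underside. Leave it where it is.
- case_1: Bystander, loose: flat thermometer case. Origin at the centre of its underside. Leave it where it is.
Not all that is in view belongs to the job. Leave any orange or turquoise look-alike of the part that bears stamp_c alone.

How it is judged:
By the outcome, as a careful person would: the job done as asked, in the order asked, and still so for the second after the job is handed in, with the robot touching nothing.
Of box1, box2, box3, box4, box5 only 4 to 5 are there at a start; the rules pass over those that are not, and their reading is None.
Of laid_left, laid_right only 1 to 1 are there at a start; the rules pass over those that are not, and their reading is None.
At some moment in a run one of ink_pad_1 may be knocked a few centimetres aside while the robot is not near it.
Once in a run the grip may slacken for a moment while it holds something.
It also fails if it takes over 208 s, if anything falls off the work surface, if the arm or the gripper's body presses on something with over 40 N, if the wrist force passes 120 N, or if a joint passes its speed limit or range.

## Robot

A 6-joint arm with a two-finger parallel gripper is mounted at the origin on a cart in front of the work surface, level with it; the furniture and walls round the work are solid. World frame = base frame: x ahead of the robot, y to its left, z up, the work surface at z = 0. Lengths are in m, angles in degrees, forces in N, time in s.
With the tool pointing down it reaches from about 0.3 to 0.75 m from the base axis. Payload 8.5 kg.
Tool frame: the origin (TCP) lies on the centre line of the jaws, within the pads' length; the fingertips stand 19 mm ahead of it and the grasp point (between the pads) is the TCP (env.tcp_to_tips is the z of the fingertips in the tool frame, in m); z points along the fingers, y is the line along which they close (so a half turn about z gives the same grasp; the last joint's range is limited). The gripper opens to 85 mm and grips with 20 to 120 N. Pads are 22 mm wide; open, the fingers measure 114 mm over their backs; the gripper's body (76 mm by 85 mm) begins 54 mm behind the grasp point. The pads swing forward as they close: fully open they stand 13 mm farther back than shut.
Start: joints at [55.101, 21.807, 74.336, -0, 83.858, -12.336], TCP at [0.211, 0.508, 0.25] pointing down, gripper open.
Joint ranges: [-178.18, 178.18], [-50.72, 133.34], [12.68, 142.11], [-81.47, 261.47], [9.98, 163.14], [-165.26, 165.26]. Speed limits (degrees/s): [136.94, 136.94, 180, 180, 180, 180].

## Interface

Orientations are given as a 3x3 rotation matrix whose columns are the frame's x, y, z axes.
In Python, from rig import env gives the robot as it stands.
- The arm moves only by the tool servo_tool, never from a script. Its argument "steps" is a list of rows, each an object of numbers: "tx", "ty", "tz": the shift along the world's x, y, z in cm; "yaw": the turn about the world's z in degrees; "claw": the finger opening in cm, from 0 to 8.54. In form: [{"tx": .., "ty": .., "tz": .., "yaw": .., "claw": ..}, ...]. A call has 1 to 20 rows; each row shifts and turns the commanded pose from where the row before left it; what a row does not reach is not made up. A row lasts 1/10 s, in which the tool goes at most 50 mm and 8.59 degrees, less where a joint would pass 70% of its speed; a pose out of reach is approached as far as the arm can. A call with a gripper value outside its range is refused whole. The fingers move at their own pace and stop on an object; "newtons" is the grip in N (left out, the last holds). Time passes only in rows, so rows that do not move let the fingers close. It gives the time, the measured TCP pose, the force, the opening and the grip force at its end, in the units of the state.
- env.observe(): the state, without advancing time (a new reading comes with each control period).
- env.get_image(name): name is "side" or "top"; returns (picture, depth): 420x560x3 uint8, red, green, blue; 420x560 float32, m along the optical axis (not along the pixel's ray), 0 where there is no reading.
- env.camera_model(name): a dict with "fovy" (degrees; the focal length in pixels is half the picture's height over the tangent of half this angle, whatever the lens; pixels are square), "cx", "cy" (the principal point, pixels), "dist_coeffs" ([k1, k2, p1, p2, k3] as OpenCV has them; the pictures are not rectified), "T" (4x4, takes a point from camera to world coordinates). Camera axes: x right, y down, z forward; pixel columns grow to the right and rows downward; lengths in m; the calibration is good to about 2 mm. A picture is of the moment at which its call begins. camera_model takes no time and is no camera call.
- env.close_job(): hands the job in; it is judged then, once.
The state is a dict: "time_s": time; "q": joint angles; "qvel": joint speeds; "joint_efforts": joint torques, N m; "position": TCP position; "tool_rot": TCP orientation; "ft_force": force on the tool from outside, world axes, zero at the start; "wrist_torque": the same for the moment, N m; "grip_width": finger opening in m; "gripper_force": force on a finger pad.
Only numpy, scipy, OpenCV 4.12 (cv2) and the standard library are available. Lean on these libraries where they do the work, as an engineer would, in place of code of your own. Each camera call takes 0.05 s, during which the arm holds its last target. There are 200 camera calls.

## Working session

There is one attempt and no reset: what is moved stays moved. The work goes in short steps, Python scripts to look and compute and a tool call to move; the robot and the scene stay as the last step left them, time stands still between calls to the robot, and variables do not carry over. Pictures are saved under pics/ and viewed, at most 14 in all, crops included, and the job is handed in when it is done.

Besides the shell and the picture viewer there is one more tool, called after "Request:" as name(argument=value, ...), one argument or row to a line, values as JSON. servo_tool: Moves the arm, as the interface text tells. Its arguments: {"type":"object","properties":{"steps":{"type":"array"},"newtons":{"type":"number"}},"required":["steps"]}

```bash
mkdir -p pics
cat > h.py <<'E'
import numpy as np, cv2
from rig import env
def shot(n,f=None):
    im,d=env.get_image(n)
    if f: cv2.imwrite('pics/'+f,im[:,:,::-1])
    return im,d
def K(n):
    m=env.camera_model(n); f=210/np.tan(np.radians(m['fovy']/2))
    return np.array([[f,0,m['cx']],[0,f,m['cy']],[0,0,1.]]),np.array(m['dist_coeffs'],float),np.array(m['T'])
def ray(n,uv):
    k,d,T=K(n); p=cv2.undistortPoints(np.array(uv,float).reshape(-1,1,2),k,d).reshape(-1,2)
    return T[:3,3],np.c_[p,np.ones(len(p))]@T[:3,:3].T
def plane(n,uv,z):
    o,r=ray(n,uv); return o+r*((z-o[2])/r[:,2])[:,None]
def cloud(n,dep):
    h,w=dep.shape; uv=np.stack(np.meshgrid(np.arange(w),np.arange(h)),-1).reshape(-1,2)
    o,r=ray(n,uv); P=o+r*dep.reshape(-1,1); P[dep.reshape(-1)<=0]=np.nan
    return P.reshape(h,w,3)
def proj(n,P):
    k,d,T=K(n); R=T[:3,:3].T; return cv2.projectPoints(np.array(P,float).reshape(-1,1,3),cv2.Rodrigues(R)[0],-R@T[:3,3],k,d)[0].reshape(-1,2)
E
python3 - <<'E'
from h import *
for n in('top','side'):
    im,d=shot(n,n+'0.png'); print(n,K(n)[2].round(3).tolist())
s=env.observe();print(s['time_s'],s['position'],s['tool_rot'],s['grip_width'])
E
```

```text
top [[-0.026, -0.993, 0.116, 0.415], [-1.0, 0.026, -0.001, -0.006], [-0.002, -0.116, -0.993, 1.52], [0.0, 0.0, 0.0, 1.0]]
side [[-0.932, -0.16, 0.326, 0.25], [-0.363, 0.391, -0.846, 0.887], [0.008, -0.907, -0.422, 0.576], [0.0, 0.0, 0.0, 1.0]]
0.1 [0.21089503 0.50771358 0.24977126] [[-9.23465928e-01  3.83679719e-01 -7.43535812e-04]
 [ 3.83680346e-01  9.23465322e-01 -1.09167272e-03]
 [ 2.67776855e-04 -1.29340264e-03 -9.99999128e-01]] 0.0856448037339442
```

View pics/top0.png

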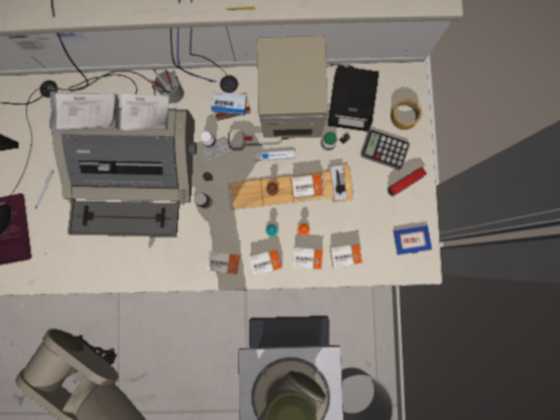

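View pics/side0.png

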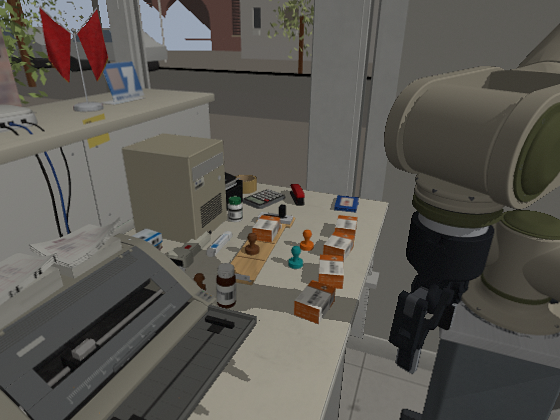

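Top view: brown stamp at (273,189) on the board. The look-alikes are turquoise at (272,230) and orange at (303,229), so brown is the one meant. The laid carton is in the right bay at (307,187), four loose cartons are at (224,263), (265,261), (307,258), (346,255), the pad is at (412,240) and the tab at (340,182).

```bash
cat >> h.py <<'E'
def blobs(P,lo,hi,xr,yr,amin=30,mask=None):
    m=(P[...,2]>lo)&(P[...,2]<hi)&(P[...,0]>xr[0])&(P[...,0]<xr[1])&(P[...,1]>yr[0])&(P[...,1]<yr[1])
    if mask is not None: m&=mask
    n,l,st,c=cv2.connectedComponentsWithStats(m.astype(np.uint8),connectivity=4)
    out=[]
    for i in range(1,n):
        if st[i,4]<amin: continue
        Q=P[l==i]; r=cv2.minAreaRect((Q[:,:2]*1000).astype(np.float32))
        out.append((c[i].round(1).tolist(),int(st[i,4]),np.median(Q,0).round(4).tolist(),np.round(r[0],1).tolist(),np.round(r[1],1).tolist(),round(r[2],1)))
    return out
E
python3 - <<'E'
from h import *
im,d=shot('top'); P=cloud('top',d)
hsv=cv2.cvtColor(im,cv2.COLOR_RGB2HSV)
for b in blobs(P,.03,.06,(.2,.65),(-.5,.4)): print(b)
print('blue');blue=(hsv[...,0]>100)&(hsv[...,0]<130)&(hsv[...,1]>120)
for b in blobs(P,-.01,.03,(.2,.65),(-.6,.0),60,blue): print(b)
print('wood');w=(hsv[...,0]>8)&(hsv[...,0]<25)&(hsv[...,1]>90)
for b in blobs(P,-.005,.025,(.3,.7),(-.4,.3),60,w): print(b)
c=cv2.resize(im[140:285,195:440],None,fx=3.2,fy=3.2,interpolation=cv2.INTER_CUBIC)
cv2.imwrite('pics/c1.png',c[:,:,::-1])
E
```

```text
([397.5, 187.6], 130, [0.6388, -0.3524, 0.0442], [644.1, -360.2], [28.6, 62.5], 30.2)
([307.2, 190.8], 287, [0.634, -0.07, 0.0481], [636.7, -72.2], [32.3, 89.1], 4.4)
([169.7, 210.4], 1042, [0.5905, 0.3599, 0.0497], [575.4, 349.5], [101.7, 149.4], 88.9)
([271.3, 229.2], 57, [0.5175, 0.0445, 0.0527], [517.4, 43.8], [24.3, 25.8], 52.5)
([303.9, 228.5], 57, [0.5178, -0.0568, 0.0531], [516.9, -57.0], [24.8, 21.7], 88.8)
([346.4, 255.4], 563, [0.4311, -0.186, 0.0384], [430.8, -186.3], [60.0, 90.3], 6.5)
([307.6, 258.2], 566, [0.4256, -0.0663, 0.0381], [425.6, -65.9], [89.4, 60.2], 83.6)
([265.0, 262.6], 567, [0.4153, 0.0662, 0.0381], [415.7, 65.9], [60.1, 89.6], 13.8)
([222.5, 262.6], 570, [0.4186, 0.1961, 0.0383], [419.3, 197.5], [90.3, 60.2], 81.0)
([449.4, 283.8], 50, [0.3345, -0.4986, 0.045], [335.9, -498.0], [3.9, 52.3], 89.9)
blue
([412.1, 239.7], 343, [0.4748, -0.3996, 0.0118], [474.3, -399.8], [73.7, 107.8], 7.3)
wood
([348.1, 184.9], 168, [0.6555, -0.2039, 0.0089], [654.2, -203.4], [90.6, 21.9], 3.8)
([272.3, 191.4], 1861, [0.638, 0.0555, 0.0086], [645.5, 8.9], [93.7, 324.1], 3.2)
([302.5, 229.3], 81, [0.5152, -0.0515, 0.0111], [518.4, -55.2], [38.0, 39.2], 88.4)
```

View pics/c1.png

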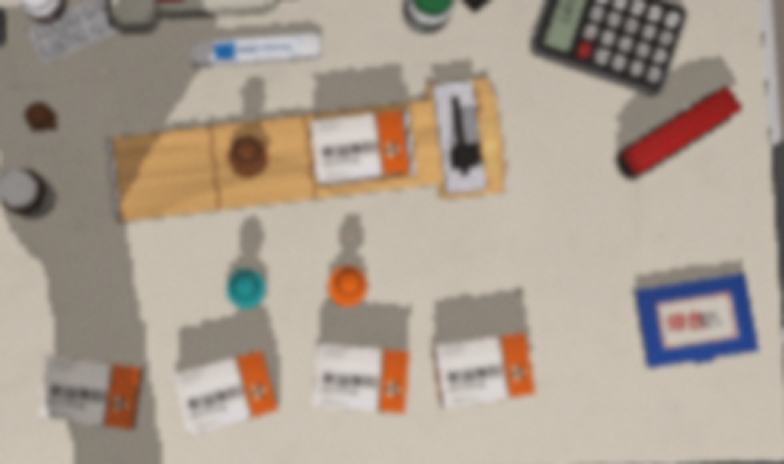

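The enlarged crop confirms the brown stamp at crop (248,152) on the middle bay. The turquoise (246,288) and orange (347,285) ones are decoys. Next I fit the board frame and the exact poses.

```bash
cat >> h.py <<'E'
def fit(P,c,r,lo,hi,mask=None):
    "rect of points in height band near c -> centre, sizes (short,long), angle of long axis from +y, median z"
    m=(np.hypot(P[...,0]-c[0],P[...,1]-c[1])<r)&(P[...,2]>lo)&(P[...,2]<hi)
    if mask is not None: m&=mask
    Q=P[m]; (cx,cy),(w,h),a=cv2.minAreaRect((Q[:,:2]*1000).astype(np.float32))
    long=a if w>h else a+90   # direction of long side from x
    ang=(long-90+90)%180-90
    return round(cx,1),round(cy,1),round(min(w,h),1),round(max(w,h),1),round(ang,1),round(float(np.median(Q[:,2])),4),len(Q)
E
python3 - <<'E'
from h import *
im,d=shot('top'); P=cloud('top',d)
hsv=cv2.cvtColor(im,cv2.COLOR_RGB2HSV)
print('laid',fit(P,(.637,-.07),.065,.042,.06))
for c in [(.4308,-.1863),(.4256,-.0659),(.4157,.0659),(.4193,.1975)]: print('box',fit(P,c,.07,.03,.05))
w=(hsv[...,0]>8)&(hsv[...,0]<25)&(hsv[...,1]>90)
print('board',fit(P,(.64,-.05),.25,.004,.014,w))
print('pad',fit(P,(.474,-.3998),.08,.006,.02))
for lo in(.03,.05,.06): print('stamp',fit(P,(.63,.04),.05,lo,.09))
print('decoy',fit(P,(.5175,.0445),.03,.06-.013,.09),fit(P,(.5175,-.0568),.03,.047,.09))
print('tab hi',fit(P,(.64,-.18),.07,.045,.09),'lo',fit(P,(.64,-.18),.07,.018,.035))
# lips: bounds of left end
for n,b in [('tall objs',blobs(P,.06,.4,(.3,.75),(-.5,.32)))]: [print(n,x) for x in b]
# board edges: regress wood boundary x by y
m=w&(P[...,2]>.004)&(P[...,2]<.014)&(abs(P[...,0]-.645)<.08)&(P[...,1]<.18)&(P[...,1]>-.28)
Q=P[m]; ys=np.arange(-.01,.16,.01)
for f in(np.max,np.min):
    e=[(y,f(Q[abs(Q[:,1]-y)<.004][:,0])) for y in ys if (abs(Q[:,1]-y)<.004).any()]
    e=np.array(e);p=np.polyfit(e[:,0],e[:,1],1);print('edge slope deg',np.degrees(np.arctan(p[0])),'x at 0',p[1])
print(env.tcp_to_tips)
E
```

```text
laid (650.9, -71.0, 61.0, 89.6, 5.5, 0.0482, 535)
box (430.7, -186.1, 60.0, 90.6, 6.5, 0.038, 571)
box (425.8, -66.0, 60.1, 89.3, -6.3, 0.038, 565)
box (415.5, 65.9, 60.2, 89.6, 14.1, 0.0385, 568)
box (419.1, 197.5, 60.2, 90.6, -8.6, 0.0387, 568)
board (568.1, -32.6, 260.8, 387.5, 7.9, 0.0087, 1754)
pad (463.0, -397.8, 122.8, 124.8, -5.8, 0.0117, 857)
stamp (650.0, 39.4, 25.2, 27.2, -69.0, 0.0614, 61)
stamp (647.8, 38.5, 24.4, 25.0, -0.8, 0.0616, 59)
stamp (648.7, 38.3, 18.7, 22.0, 89.8, 0.0636, 37)
decoy (517.5, 43.8, 20.6, 23.1, -65.0, 0.0529, 50) (517.0, -55.4, 21.6, 21.8, 88.9, 0.0529, 50)
tab hi (643.5, -149.0, 38.7, 76.9, -2.5, 0.0586, 86) lo (657.0, -152.5, 80.6, 101.5, -85.6, 0.0227, 319)
tall objs ([183.7, 168.5], 378, [0.7089, 0.3046, 0.093], [697.4, 307.5], [27.4, 105.5], 87.4)
tall objs ([271.8, 186.6], 37, [0.6471, 0.0382, 0.0636], [648.7, 38.3], [18.7, 22.0], 89.8)
tall objs ([340.9, 187.9], 34, [0.6382, -0.1744, 0.0625], [638.1, -174.4], [15.3, 25.8], 6.4)
tall objs ([201.2, 199.4], 174, [0.6103, 0.2518, 0.0949], [610.5, 254.5], [39.1, 41.5], 16.0)
tall objs ([456.9, 284.3], 185, [0.3384, -0.4991, 0.1062], [334.4, -498.1], [3.8, 68.2], 90.0)
tall objs ([488.0, 289.9], 225, [0.3322, -0.4992, 0.3318], [330.8, -498.6], [3.2, 61.5], 89.4)
edge slope deg -5.963711873537309 x at 0 0.6885422330757454
edge slope deg -5.124584727088787 x at 0 0.60556769779589
0.019
```

Run:
```python
from h import *
im,d=shot('top'); g=cv2.cvtColor(im,cv2.COLOR_RGB2GRAY).astype(np.float32)
a=np.radians(5.5); ex=np.array([np.cos(a),np.sin(a)]); ey=np.array([-np.sin(a),np.cos(a)])
O=np.array([.6446,.0246])
def prof(ts,ss,z):
    out=[]
    for t in ts:
        pts=[np.r_[O+ex*s+ey*t,z] for s in ss]; uv=proj('top',pts).astype(np.float32)
        v=cv2.remap(g,uv[None,:,0].copy(),uv[None,:,1].copy(),cv2.INTER_LINEAR); out.append(v.mean())
    return np.array(out)
ts=np.arange(.030,.165,.002)
p=prof(ts,np.linspace(-.03,.03,15),.01)
print([(round(t*1000),int(v)) for t,v in zip(ts,p)])
ts=np.arange(-.06,-.034,.002);p=prof(ts,np.linspace(-.04,-.033,5),.01);print([(round(t*1000),int(v)) for t,v in zip(ts,p)])
hsv=cv2.cvtColor(im,cv2.COLOR_RGB2HSV)
P=cloud('top',d)
m=(abs(P[...,0]-.475)<.08)&(abs(P[...,1]+.4)<.08)&(P[...,2]>.006)&(P[...,2]<.02)&(hsv[...,1]>60)
m=cv2.morphologyEx(m.astype(np.uint8),cv2.MORPH_OPEN,np.ones((3,3),np.uint8))
q,l,st,_=cv2.connectedComponentsWithStats(m);i=1+st[1:,4].argmax();print('pad',fit(P,(.475,-.4),.1,.0,.03,l==i))
# board long edges in board frame
w=(hsv[...,0]>8)&(hsv[...,0]<25)&(hsv[...,1]>90)&(abs(P[...,2]-.009)<.005)
B=(P[...,:2]-O)@np.c_[ex,ey]
for t in(.06,.08,.1,.12,.135):
    s=B[w&(abs(B[...,1]-t)<.003)&(abs(B[...,0])<.06)][:,0]; print(t,s.min().round(4),s.max().round(4))
s=P[w&(B[...,1]<-.225)&(abs(B[...,0])<.06)&(B[...,1]>-.3)]; t=(s[:,:2]-O)@ey; print('right end',t.min())
```

```text
[(30, 119), (32, 130), (34, 139), (36, 147), (38, 151), (40, 152), (42, 152), (44, 148), (46, 142), (48, 136), (50, 136), (52, 141), (54, 147), (56, 151), (58, 153), (60, 153), (62, 153), (64, 153), (66, 153), (68, 153), (70, 153), (72, 153), (74, 153), (76, 153), (78, 153), (80, 153), (82, 153), (84, 153), (86, 153), (88, 153), (90, 153), (92, 153), (94, 153), (96, 153), (98, 153), (100, 153), (102, 153), (104, 153), (106, 152), (108, 152), (110, 150), (112, 149), (114, 147), (116, 145), (118, 144), (120, 142), (122, 139), (124, 137), (126, 134), (128, 132), (130, 130), (132, 128), (134, 126), (136, 125), (138, 123), (140, 122), (142, 119), (144, 116), (146, 113), (148, 113), (150, 114), (152, 114), (154, 116), (156, 120), (158, 124), (160, 127), (162, 128), (164, 128)]
[(-60, 155), (-58, 157), (-56, 159), (-54, 160), (-52, 156), (-50, 152), (-48, 147), (-46, 148), (-44, 152), (-42, 158), (-40, 162), (-38, 164), (-36, 164)]
pad (461.5, -372.6, 52.5, 56.2, -85.4, 0.0112, 133)
0.06 -0.0412 0.0413
0.08 -0.0413 0.0394
0.1 -0.0398 0.0428
0.12 -0.0398 0.0419
0.135 -0.0415 0.0375
right end -0.23915438776070067
```

Request:
servo_tool(
  steps=[
    {"tx":3,"ty":-4,"yaw":-5},
    {"tx":3,"ty":-4,"yaw":-5},
    {"tx":3,"ty":-4,"yaw":-5},
    {"tx":3,"ty":-4,"yaw":-5},
    {"tx":3,"ty":-4,"yaw":-5},
    {"tx":3,"ty":-4,"yaw":-5},
    {"tx":3,"ty":-4,"yaw":-5},
    {"tx":3,"ty":-4,"yaw":-5},
    {"tx":3,"ty":-4,"yaw":-5},
    {"tx":3,"ty":-4,"yaw":-5},
    {"tx":3,"ty":-4,"yaw":-5},
    {"tx":3,"ty":-1,"yaw":-5},
    {"tx":3,"ty":-1,"yaw":-2},
    {"tx":3},
    {"tx":1},
    {},
  ],
  newtons=40,
)

```text
invalid input at $.steps[0]: expected keys tx, ty, tz, yaw, claw
```

Request:
servo_tool(
  steps=[
    {"tx":3,"ty":-3,"tz":0,"yaw":-4,"claw":6},
    {"tx":3,"ty":-3,"tz":0,"yaw":-4,"claw":6},
    {"tx":3,"ty":-3,"tz":0,"yaw":-4,"claw":6},
    {"tx":3,"ty":-3,"tz":0,"yaw":-4,"claw":6},
    {"tx":3,"ty":-3,"tz":0,"yaw":-4,"claw":6},
    {"tx":3,"ty":-3,"tz":0,"yaw":-4,"claw":6},
    {"tx":3,"ty":-3,"tz":0,"yaw":-4,"claw":6},
    {"tx":3,"ty":-3,"tz":0,"yaw":-4,"claw":6},
    {"tx":3,"ty":-3,"tz":0,"yaw":-4,"claw":6},
    {"tx":3,"ty":-3,"tz":0,"yaw":-4,"claw":6},
    {"tx":3,"ty":-3,"tz":-1,"yaw":-4,"claw":6},
    {"tx":3,"ty":-3,"tz":-1,"yaw":-4,"claw":6},
    {"tx":3,"ty":-3,"tz":-1,"yaw":-4,"claw":6},
    {"tx":3,"ty":-3,"tz":-2,"yaw":-4,"claw":6},
    {"tx":1.7,"ty":-3,"tz":-2,"yaw":-4,"claw":6},
    {"tx":0,"ty":-1.9,"tz":-2,"yaw":-2,"claw":6},
    {"tx":0,"ty":0,"tz":0,"yaw":0,"claw":6},
    {"tx":0,"ty":0,"tz":0,"yaw":0,"claw":6},
  ],
  newtons=40,
)

```text
time_s: 2.05
position: [0.648, 0.0391, 0.1605]
tool_rot: [[-0.095, 0.995, -0.0], [0.995, 0.095, 0.0], [0.0, -0.0, -1.0]]
ft_force: [0.2, 1.0, 0.5]
grip_width: 0.0596
gripper_force: 0.0
```

Request:
servo_tool(
  steps=[
    {"tx":0,"ty":0,"tz":-3,"yaw":0,"claw":6},
    {"tx":0,"ty":0,"tz":-3,"yaw":0,"claw":6},
    {"tx":0,"ty":0,"tz":-2.5,"yaw":0,"claw":6},
    {"tx":0,"ty":0,"tz":-1.8,"yaw":0,"claw":6},
    {"tx":0,"ty":0,"tz":0,"yaw":0,"claw":6},
    {"tx":0,"ty":0,"tz":0,"yaw":0,"claw":0},
    {"tx":0,"ty":0,"tz":0,"yaw":0,"claw":0},
    {"tx":0,"ty":0,"tz":0,"yaw":0,"claw":0},
    {"tx":0,"ty":0,"tz":0,"yaw":0,"claw":0},
    {"tx":0,"ty":0,"tz":0,"yaw":0,"claw":0},
    {"tx":0,"ty":0,"tz":0,"yaw":0,"claw":0},
  ],
  newtons=40,
)

```text
time_s: 3.15
position: [0.6489, 0.0392, 0.0594]
tool_rot: [[-0.095, 0.995, 0.004], [0.995, 0.095, 0.0], [-0.0, 0.004, -1.0]]
ft_force: [0.3, 1.4, 7.2]
grip_width: 0.0244
gripper_force: 38.9
```

Request:
servo_tool(
  steps=[
    {"tx":0,"ty":0,"tz":2,"yaw":0,"claw":0},
    {"tx":0,"ty":0,"tz":4,"yaw":0,"claw":0},
    {"tx":0,"ty":0,"tz":4,"yaw":0,"claw":0},
    {"tx":0,"ty":-2,"tz":2,"yaw":0,"claw":0},
    {"tx":-1,"ty":-3,"tz":0,"yaw":0,"claw":0},
    {"tx":-1,"ty":-4,"tz":0,"yaw":0,"claw":0},
    {"tx":-1,"ty":-4,"tz":0,"yaw":0,"claw":0},
    {"tx":-1,"ty":-4,"tz":0,"yaw":0,"claw":0},
    {"tx":-1,"ty":-4,"tz":0,"yaw":0,"claw":0},
    {"tx":-1,"ty":-4,"tz":0,"yaw":0,"claw":0},
    {"tx":0,"ty":0,"tz":0,"yaw":0,"claw":0},
    {"tx":0,"ty":0,"tz":0,"yaw":0,"claw":0},
  ],
)

```text
time_s: 4.35
position: [0.5878, -0.2116, 0.1778]
tool_rot: [[-0.093, 0.996, 0.0], [0.996, 0.093, 0.0], [-0.0, 0.0, -1.0]]
ft_force: [0.5, 1.7, -0.3]
grip_width: 0.0242
gripper_force: 39.5
```

```bash
cat > pad.py <<'E'
from h import *
im,d=shot('top'); P=cloud('top',d); hsv=cv2.cvtColor(im,cv2.COLOR_RGB2HSV)
blue=(hsv[...,0]>100)&(hsv[...,0]<130)&(hsv[...,1]>120)
for b in blobs(P,-.01,.03,(.2,.7),(-.6,.0),60,blue): print('pad',b)
for b in blobs(P,.05,.08,(.3,.6),(-.6,-.25),10): print('knob',b)
E
python3 pad.py
python3 - <<'E'
from h import *
s=env.observe();print(s['position'],s['grip_width'],s['gripper_force'])
shot('side','s1.png')
im=cv2.imread('pics/s1.png')[100:340,180:420];cv2.imwrite('pics/s1c.png',cv2.resize(im,None,fx=2.4,fy=2.4))
E
```

```text
pad ([412.0, 239.7], 345, [0.475, -0.3995, 0.011], [474.2, -399.3], [73.9, 107.9], 7.2)
knob ([448.6, 214.0], 120, [0.5486, -0.5028, 0.0652], [547.9, -502.7], [103.9, 9.3], 4.3)
knob ([454.1, 233.4], 16, [0.488, -0.5169, 0.0634], [487.6, -516.6], [2.8, 17.1], 79.5)
knob ([461.7, 236.9], 14, [0.4765, -0.5385, 0.0628], [478.0, -542.9], [9.0, 14.2], 1.0)
knob ([461.5, 244.9], 10, [0.4524, -0.537, 0.0624], [452.1, -538.0], [7.0, 3.3], 5.2)
knob ([454.8, 249.9], 18, [0.4374, -0.5146, 0.0673], [438.6, -515.0], [15.0, 3.4], 3.4)
knob ([451.6, 275.6], 129, [0.3589, -0.5001, 0.0661], [365.0, -500.4], [6.2, 127.7], 88.4)
[ 0.58806869 -0.21065815  0.17773673] 0.024074311842421346 39.46568696759641
```

View pics/s1c.png

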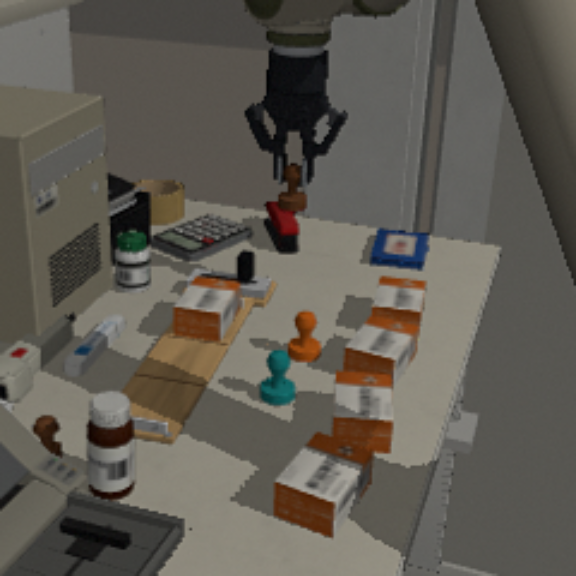

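The crop shows the brown stamp hanging upright at (292,185) and the pad untouched at (400,248), so I carry it to the pad.

Request:
servo_tool(
  steps=[
    {"tx":-2.5,"ty":-4,"tz":0,"yaw":0,"claw":0},
    {"tx":-2.5,"ty":-4,"tz":0,"yaw":0,"claw":0},
    {"tx":-2.5,"ty":-4,"tz":0,"yaw":0,"claw":0},
    {"tx":-2.5,"ty":-4,"tz":0,"yaw":0,"claw":0},
    {"tx":-1.3,"ty":-2.9,"tz":-1.5,"yaw":0,"claw":0},
    {"tx":0,"ty":0,"tz":-3,"yaw":0,"claw":0},
    {"tx":0,"ty":0,"tz":-3,"yaw":0,"claw":0},
    {"tx":0,"ty":0,"tz":-2,"yaw":0,"claw":0},
    {"tx":0,"ty":0,"tz":-1,"yaw":0,"claw":0},
    {"tx":0,"ty":0,"tz":-0.5,"yaw":0,"claw":0},
    {"tx":0,"ty":0,"tz":0,"yaw":0,"claw":0},
    {"tx":0,"ty":0,"tz":0,"yaw":0,"claw":0},
  ],
)

```text
time_s: 5.65
position: [0.4756, -0.4002, 0.0684]
tool_rot: [[-0.095, 0.995, 0.001], [0.995, 0.095, -0.001], [-0.002, 0.001, -1.0]]
ft_force: [0.2, 0.1, -1.3]
grip_width: 0.0246
gripper_force: 39.5
```

Request:
servo_tool(
  steps=[
    {"tx":0,"ty":0,"tz":-0.2,"yaw":0,"claw":0},
    {"tx":0,"ty":0,"tz":-0.2,"yaw":0,"claw":0},
    {"tx":0,"ty":0,"tz":-0.2,"yaw":0,"claw":0},
    {"tx":0,"ty":0,"tz":0,"yaw":0,"claw":0},
    {"tx":0,"ty":0,"tz":0,"yaw":0,"claw":0},
  ],
)

```text
time_s: 6.15
position: [0.4754, -0.4004, 0.0629]
tool_rot: [[-0.095, 0.995, 0.001], [0.995, 0.095, -0.002], [-0.002, 0.001, -1.0]]
ft_force: [-1.3, 3.1, 10.1]
grip_width: 0.0244
gripper_force: 40.3
```

Request:
servo_tool(
  steps=[
    {"tx":0,"ty":0,"tz":0,"yaw":0,"claw":3},
    {"tx":0,"ty":0,"tz":0,"yaw":0,"claw":4},
    {"tx":0,"ty":0,"tz":0,"yaw":0,"claw":5},
    {"tx":0,"ty":0,"tz":0,"yaw":0,"claw":5},
    {"tx":0,"ty":0,"tz":2,"yaw":0,"claw":5},
    {"tx":0,"ty":0,"tz":4,"yaw":0,"claw":5},
    {"tx":0,"ty":0,"tz":4,"yaw":0,"claw":5},
    {"tx":0,"ty":0,"tz":2,"yaw":0,"claw":7},
    {"tx":-1,"ty":4,"tz":0,"yaw":1,"claw":8},
    {"tx":-1,"ty":4,"tz":0,"yaw":0,"claw":8},
    {"tx":-1,"ty":4,"tz":0,"yaw":0,"claw":8},
    {"tx":-1,"ty":4,"tz":0,"yaw":0,"claw":8},
    {"tx":-0.5,"ty":4,"tz":0,"yaw":0,"claw":8},
    {"tx":0,"ty":1.4,"tz":-2,"yaw":0,"claw":8},
    {"tx":0,"ty":0,"tz":0,"yaw":0,"claw":8},
    {"tx":0,"ty":0,"tz":0,"yaw":0,"claw":8},
  ],
)

```text
time_s: 7.75
position: [0.4303, -0.1867, 0.1616]
tool_rot: [[-0.112, 0.994, 0.0], [0.994, 0.112, -0.0], [-0.0, 0.0, -1.0]]
ft_force: [0.7, 0.2, 0.7]
grip_width: 0.0799
gripper_force: 0.0
```

```bash
python3 pad.py | grep -v '0.5[0-9]*, 0.06'
python3 - <<'E'
from h import *
shot('side','s2.png')
im=cv2.imread('pics/s2.png')[150:300,240:400];cv2.imwrite('pics/s2c.png',cv2.resize(im,None,fx=3,fy=3))
E
```

```text
pad ([412.0, 239.8], 344, [0.4737, -0.3983, 0.0111], [474.2, -399.7], [74.0, 109.1], 7.1)
knob ([416.1, 238.7], 63, [0.4749, -0.3972, 0.0647], [474.6, -399.2], [25.0, 24.4], 86.5)
knob ([451.5, 275.2], 141, [0.3594, -0.4999, 0.065], [365.1, -500.1], [6.5, 127.6], 88.4)
```

View pics/s2c.png

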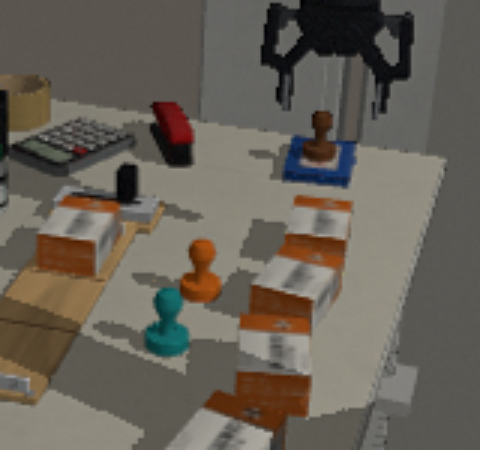

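The stamp stands upright mid-pad at crop (322,135), with the knob measured within 1 mm of the pad centre. Now the first carton.

Request:
servo_tool(
  steps=[
    {"tx":0,"ty":0,"tz":-4,"yaw":0,"claw":8},
    {"tx":0,"ty":0,"tz":-4,"yaw":0,"claw":8},
    {"tx":0,"ty":0,"tz":-3,"yaw":0,"claw":8},
    {"tx":0,"ty":0,"tz":-2,"yaw":0,"claw":8},
    {"tx":0,"ty":0,"tz":-0.5,"yaw":0,"claw":8},
    {"tx":0,"ty":0,"tz":0,"yaw":0,"claw":7},
    {"tx":0,"ty":0,"tz":0,"yaw":0,"claw":4},
    {"tx":0,"ty":0,"tz":0,"yaw":0,"claw":4},
    {"tx":0,"ty":0,"tz":0,"yaw":0,"claw":4},
    {"tx":0,"ty":0,"tz":0,"yaw":0,"claw":4},
    {"tx":0,"ty":0,"tz":0,"yaw":0,"claw":4},
  ],
  newtons=40,
)

```text
time_s: 8.95
position: [0.4305, -0.1866, 0.0273]
tool_rot: [[-0.112, 0.994, 0.002], [0.994, 0.112, -0.002], [-0.002, 0.002, -1.0]]
ft_force: [-0.2, -1.7, 7.3]
grip_width: 0.0609
gripper_force: 44.3
```

Request:
servo_tool(
  steps=[
    {"tx":0,"ty":0,"tz":2,"yaw":0,"claw":4},
    {"tx":0,"ty":0,"tz":4,"yaw":0,"claw":4},
    {"tx":0,"ty":0,"tz":4,"yaw":0,"claw":4},
    {"tx":0,"ty":0,"tz":4,"yaw":0,"claw":4},
    {"tx":2,"ty":2,"tz":1.3,"yaw":0,"claw":4},
    {"tx":3,"ty":3,"tz":0,"yaw":-0.3,"claw":4},
    {"tx":3,"ty":3,"tz":0,"yaw":-0.3,"claw":4},
    {"tx":3,"ty":3,"tz":0,"yaw":-0.3,"claw":4},
    {"tx":3,"ty":3,"tz":0,"yaw":0,"claw":4},
    {"tx":3,"ty":3,"tz":0,"yaw":0,"claw":4},
    {"tx":3,"ty":3,"tz":0,"yaw":0,"claw":4},
    {"tx":1.4,"ty":1.2,"tz":0,"yaw":0,"claw":4},
    {"tx":0,"ty":0,"tz":-3,"yaw":0,"claw":4},
    {"tx":0,"ty":0,"tz":-3,"yaw":0,"claw":4},
    {"tx":0,"ty":0,"tz":0,"yaw":0,"claw":4},
    {"tx":0,"ty":0,"tz":0,"yaw":0,"claw":4},
  ],
)

```text
time_s: 10.55
position: [0.6442, 0.0258, 0.1202]
tool_rot: [[-0.096, 0.995, 0.0], [0.995, 0.096, 0.0], [0.0, 0.0, -1.0]]
ft_force: [0.4, -0.3, -1.1]
grip_width: 0.0605
gripper_force: 43.8
```

Request:
servo_tool(
  steps=[
    {"tx":0,"ty":0,"tz":-3,"yaw":0,"claw":4},
    {"tx":0,"ty":0,"tz":-2.5,"yaw":0,"claw":4},
    {"tx":0,"ty":0,"tz":-1.5,"yaw":0,"claw":4},
    {"tx":0,"ty":0,"tz":-0.8,"yaw":0,"claw":4},
    {"tx":0,"ty":0,"tz":-0.3,"yaw":0,"claw":4},
    {"tx":0,"ty":0,"tz":-0.2,"yaw":0,"claw":4},
    {"tx":0,"ty":0,"tz":0,"yaw":0,"claw":4},
    {"tx":0,"ty":0,"tz":0,"yaw":0,"claw":4},
  ],
)

```text
time_s: 11.35
position: [0.6446, 0.0258, 0.0374]
tool_rot: [[-0.096, 0.995, 0.002], [0.995, 0.096, -0.0], [-0.0, 0.002, -1.0]]
ft_force: [0.1, -0.7, 3.0]
grip_width: 0.0607
gripper_force: 44.1
```

Request:
servo_tool(
  steps=[
    {"tx":0,"ty":0,"tz":0,"yaw":0,"claw":6.5},
    {"tx":0,"ty":0,"tz":0,"yaw":0,"claw":7},
    {"tx":0,"ty":0,"tz":0,"yaw":0,"claw":7.2},
    {"tx":0,"ty":0,"tz":0,"yaw":0,"claw":7.2},
    {"tx":0,"ty":0,"tz":2,"yaw":0,"claw":7.2},
    {"tx":0,"ty":0,"tz":4,"yaw":0,"claw":7.2},
    {"tx":0,"ty":0,"tz":4,"yaw":0,"claw":7.2},
    {"tx":-1.9,"ty":0,"tz":3,"yaw":0,"claw":7.2},
    {"tx":-3,"ty":-1.2,"tz":0,"yaw":-2,"claw":7.2},
    {"tx":-4,"ty":-2,"tz":0,"yaw":-2,"claw":7.2},
    {"tx":-4,"ty":-2,"tz":0,"yaw":-2,"claw":7.2},
    {"tx":-4,"ty":-2,"tz":0,"yaw":-2,"claw":7.2},
    {"tx":-4,"ty":-2,"tz":0,"yaw":-2,"claw":7.2},
    {"tx":-1,"ty":0,"tz":-2,"yaw":-1.8,"claw":7.2},
    {"tx":0,"ty":0,"tz":-3,"yaw":0,"claw":7.2},
    {"tx":0,"ty":0,"tz":0,"yaw":0,"claw":7.2},
    {"tx":0,"ty":0,"tz":0,"yaw":0,"claw":7.2},
  ],
)

```text
time_s: 13.05
position: [0.4253, -0.0662, 0.1168]
tool_rot: [[0.109, 0.994, -0.0], [0.994, -0.109, 0.0], [0.0, -0.0, -1.0]]
ft_force: [0.5, -0.2, -0.7]
grip_width: 0.0719
gripper_force: 0.0
```

```bash
cat > chk.py <<'E'
from h import *
im,d=shot('top'); P=cloud('top',d)
a=np.radians(5.5); ex=np.array([np.cos(a),np.sin(a)]); ey=np.array([-np.sin(a),np.cos(a)]); O=np.array([.6445,.0256])
S=(P[...,:2]-O)@np.c_[ex,ey]
def at(name,t,zt):
    m=(abs(S[...,1]-t)<.05)&(abs(S[...,0])<.05)&(abs(P[...,2]-zt+.0015)<.009)
    m=cv2.morphologyEx(m.astype(np.uint8),cv2.MORPH_OPEN,np.ones((3,3),np.uint8)).astype(bool)
    Q=S[m]
    if len(Q)<50: print(name,'none',len(Q)); return
    (cx,cy),(w,h),g=cv2.minAreaRect((Q*1000).astype(np.float32)); L=g if w>h else g+90
    print(name,'s,t',round(cx,1),round(cy,1),'size',round(min(w,h)),round(max(w,h)),'ang',round(L%180-90,1),'z',P[m][:,2].mean().round(4),'res tilt',np.ptp(cv2.boxFilter(P[...,2],-1,(9,9))[cv2.erode(m.astype(np.uint8),np.ones((9,9)))>0]).round(4),len(Q))
import sys
for k in sys.argv[1:]:
    at(k,*{'L':(.096,.05),'M':(0,.05),'R':(-.096,.05),'JL':(.048,.09),'JR':(-.048,.09)}[k])
E
python3 chk.py M R
```

```text
M s,t -0.7 2.1 size 61 89 ang -0.2 z 0.0484 res tilt nan 544
R s,t -2.8 -97.0 size 61 89 ang -0.7 z 0.0481 res tilt nan 540
```

Request:
servo_tool(
  steps=[
    {"tx":0,"ty":0,"tz":-3,"yaw":0,"claw":7.2},
    {"tx":0,"ty":0,"tz":-3,"yaw":0,"claw":7.2},
    {"tx":0,"ty":0,"tz":-2.4,"yaw":0,"claw":7.2},
    {"tx":0,"ty":0,"tz":-0.5,"yaw":0,"claw":7.2},
    {"tx":0,"ty":0,"tz":0,"yaw":0,"claw":6.5},
    {"tx":0,"ty":0,"tz":0,"yaw":0,"claw":4},
    {"tx":0,"ty":0,"tz":0,"yaw":0,"claw":4},
    {"tx":0,"ty":0,"tz":0,"yaw":0,"claw":4},
    {"tx":0,"ty":0,"tz":0,"yaw":0,"claw":4},
  ],
  newtons=40,
)

```text
time_s: 14.0
position: [0.4257, -0.0663, 0.0284]
tool_rot: [[0.109, 0.994, 0.002], [0.994, -0.109, -0.001], [-0.001, 0.002, -1.0]]
ft_force: [0.2, 0.7, 8.5]
grip_width: 0.06
gripper_force: 44.3
```

Request:
servo_tool(
  steps=[
    {"tx":0,"ty":0,"tz":2,"yaw":0,"claw":4},
    {"tx":0,"ty":0,"tz":4,"yaw":0,"claw":4},
    {"tx":0,"ty":0,"tz":4,"yaw":0,"claw":4},
    {"tx":0,"ty":0,"tz":4,"yaw":0,"claw":4},
    {"tx":2,"ty":2,"tz":1.2,"yaw":1.8,"claw":4},
    {"tx":3,"ty":3,"tz":0,"yaw":2,"claw":4},
    {"tx":3,"ty":3,"tz":0,"yaw":2,"claw":4},
    {"tx":3,"ty":3,"tz":0,"yaw":2,"claw":4},
    {"tx":3,"ty":3,"tz":0,"yaw":2,"claw":4},
    {"tx":3,"ty":3,"tz":0,"yaw":2,"claw":4},
    {"tx":3,"ty":1.8,"tz":0,"yaw":0,"claw":4},
    {"tx":1,"ty":0,"tz":0,"yaw":0,"claw":4},
    {"tx":0,"ty":0,"tz":-3,"yaw":0,"claw":4},
    {"tx":0,"ty":0,"tz":-3,"yaw":0,"claw":4},
    {"tx":0,"ty":0,"tz":0,"yaw":0,"claw":4},
    {"tx":0,"ty":0,"tz":0,"yaw":0,"claw":4},
  ],
)

```text
time_s: 15.6
position: [0.6352, 0.1219, 0.1203]
tool_rot: [[-0.097, 0.995, 0.0], [0.995, 0.097, -0.0], [-0.0, 0.0, -1.0]]
ft_force: [-0.0, 0.6, -1.1]
grip_width: 0.0601
gripper_force: 43.9
```

Request:
servo_tool(
  steps=[
    {"tx":0,"ty":0,"tz":-3,"yaw":0,"claw":4},
    {"tx":0,"ty":0,"tz":-2.5,"yaw":0,"claw":4},
    {"tx":0,"ty":0,"tz":-1.5,"yaw":0,"claw":4},
    {"tx":0,"ty":0,"tz":-0.8,"yaw":0,"claw":4},
    {"tx":0,"ty":0,"tz":-0.3,"yaw":0,"claw":4},
    {"tx":0,"ty":0,"tz":-0.1,"yaw":0,"claw":4},
    {"tx":0,"ty":0,"tz":0,"yaw":0,"claw":4},
    {"tx":0,"ty":0,"tz":0,"yaw":0,"claw":4},
  ],
)

```text
time_s: 16.4
position: [0.6356, 0.1219, 0.0385]
tool_rot: [[-0.096, 0.995, 0.002], [0.995, 0.096, 0.0], [-0.0, 0.002, -1.0]]
ft_force: [0.3, 0.5, 3.3]
grip_width: 0.0607
gripper_force: 44.3
```

Request:
servo_tool(
  steps=[
    {"tx":0,"ty":0,"tz":0,"yaw":0,"claw":6.5},
    {"tx":0,"ty":0,"tz":0,"yaw":0,"claw":7},
    {"tx":0,"ty":0,"tz":0,"yaw":0,"claw":7.2},
    {"tx":0,"ty":0,"tz":0,"yaw":0,"claw":7.2},
    {"tx":0,"ty":0,"tz":2,"yaw":0,"claw":7.2},
    {"tx":0,"ty":0,"tz":4,"yaw":0,"claw":7.2},
    {"tx":0,"ty":0,"tz":4,"yaw":0,"claw":7.2},
    {"tx":-2,"ty":0,"tz":3,"yaw":0,"claw":7.2},
    {"tx":-3,"ty":-1,"tz":0,"yaw":2,"claw":7.2},
    {"tx":-4,"ty":-1,"tz":0,"yaw":2,"claw":7.2},
    {"tx":-4,"ty":-1,"tz":0,"yaw":2,"claw":7.2},
    {"tx":-4,"ty":-1,"tz":0,"yaw":2,"claw":7.2},
    {"tx":-4,"ty":-1,"tz":0,"yaw":0.6,"claw":7.2},
    {"tx":-1,"ty":-0.6,"tz":-2,"yaw":0,"claw":7.2},
    {"tx":0,"ty":0,"tz":-3,"yaw":0,"claw":7.2},
    {"tx":0,"ty":0,"tz":0,"yaw":0,"claw":7.2},
    {"tx":0,"ty":0,"tz":0,"yaw":0,"claw":7.2},
  ],
)

```text
time_s: 18.1
position: [0.4154, 0.0659, 0.1178]
tool_rot: [[-0.244, 0.97, -0.0], [0.97, 0.244, 0.0], [0.0, -0.0, -1.0]]
ft_force: [0.7, -0.7, 1.4]
grip_width: 0.0719
gripper_force: 0.0
```

```bash
python3 chk.py L M R
```

```text
L s,t -0.9 97.8 size 61 89 ang 0.4 z 0.0481 res tilt nan 549
M s,t -0.9 1.9 size 60 90 ang 0.9 z 0.0481 res tilt nan 543
R s,t -2.9 -96.8 size 61 89 ang -0.6 z 0.0483 res tilt nan 549
```

Request:
servo_tool(
  steps=[
    {"tx":0,"ty":0,"tz":-3,"yaw":0,"claw":7.2},
    {"tx":0,"ty":0,"tz":-3,"yaw":0,"claw":7.2},
    {"tx":0,"ty":0,"tz":-2.4,"yaw":0,"claw":7.2},
    {"tx":0,"ty":0,"tz":-0.6,"yaw":0,"claw":7.2},
    {"tx":0,"ty":0,"tz":0,"yaw":0,"claw":6.5},
    {"tx":0,"ty":0,"tz":0,"yaw":0,"claw":4},
    {"tx":0,"ty":0,"tz":0,"yaw":0,"claw":4},
    {"tx":0,"ty":0,"tz":0,"yaw":0,"claw":4},
    {"tx":0,"ty":0,"tz":0,"yaw":0,"claw":4},
  ],
  newtons=40,
)

```text
time_s: 19.05
position: [0.4157, 0.0658, 0.0283]
tool_rot: [[-0.244, 0.97, 0.002], [0.97, 0.244, -0.0], [-0.001, 0.002, -1.0]]
ft_force: [-0.6, -0.5, 9.1]
grip_width: 0.0606
gripper_force: 44.4
```

Request:
servo_tool(
  steps=[
    {"tx":0,"ty":0,"tz":2,"yaw":0,"claw":4},
    {"tx":0,"ty":0,"tz":4,"yaw":0,"claw":4},
    {"tx":0,"ty":0,"tz":4,"yaw":0,"claw":4},
    {"tx":0,"ty":0,"tz":4,"yaw":0,"claw":4},
    {"tx":1,"ty":0,"tz":2,"yaw":-0.6,"claw":4},
    {"tx":3,"ty":0,"tz":0,"yaw":-2,"claw":4},
    {"tx":4,"ty":0.7,"tz":0,"yaw":-2,"claw":4},
    {"tx":4,"ty":0,"tz":0,"yaw":-2,"claw":4},
    {"tx":4,"ty":0,"tz":0,"yaw":-2,"claw":4},
    {"tx":4,"ty":0,"tz":0,"yaw":0,"claw":4},
    {"tx":2.5,"ty":0,"tz":0,"yaw":0,"claw":4},
    {"tx":0,"ty":0,"tz":-2,"yaw":0,"claw":4},
    {"tx":0,"ty":0,"tz":-3,"yaw":0,"claw":4},
    {"tx":0,"ty":0,"tz":0,"yaw":0,"claw":4},
    {"tx":0,"ty":0,"tz":0,"yaw":0,"claw":4},
  ],
)

```text
time_s: 20.55
position: [0.64, 0.0729, 0.1381]
tool_rot: [[-0.096, 0.995, -0.0], [0.995, 0.096, -0.0], [0.0, -0.0, -1.0]]
ft_force: [0.3, 0.3, -0.3]
grip_width: 0.0605
gripper_force: 43.8
```

Request:
servo_tool(
  steps=[
    {"tx":0.05,"ty":0,"tz":-2,"yaw":0,"claw":4},
    {"tx":0,"ty":0,"tz":-2,"yaw":0,"claw":4},
    {"tx":0,"ty":0,"tz":-1,"yaw":0,"claw":4},
    {"tx":0,"ty":0,"tz":-0.5,"yaw":0,"claw":4},
    {"tx":0,"ty":0,"tz":-0.3,"yaw":0,"claw":4},
    {"tx":0,"ty":0,"tz":-0.1,"yaw":0,"claw":4},
    {"tx":0,"ty":0,"tz":0,"yaw":0,"claw":4},
    {"tx":0,"ty":0,"tz":0,"yaw":0,"claw":4},
  ],
)

```text
time_s: 21.35
position: [0.6408, 0.0729, 0.0789]
tool_rot: [[-0.097, 0.995, 0.001], [0.995, 0.097, -0.0], [-0.0, 0.001, -1.0]]
ft_force: [0.1, 0.3, -0.9]
grip_width: 0.0605
gripper_force: 43.9
```

Request:
servo_tool(
  steps=[
    {"tx":0,"ty":0,"tz":-0.1,"yaw":0,"claw":4},
    {"tx":0,"ty":0,"tz":-0.05,"yaw":0,"claw":4},
    {"tx":0,"ty":0,"tz":0,"yaw":0,"claw":4},
    {"tx":0,"ty":0,"tz":0,"yaw":0,"claw":4},
  ],
)

```text
time_s: 21.75
position: [0.6408, 0.0729, 0.0784]
tool_rot: [[-0.097, 0.995, 0.002], [0.995, 0.097, -0.0], [-0.0, 0.002, -1.0]]
ft_force: [-2.4, -0.2, 7.6]
grip_width: 0.0603
gripper_force: 45.0
```

Request:
servo_tool(
  steps=[
    {"tx":0,"ty":0,"tz":0,"yaw":0,"claw":6.5},
    {"tx":0,"ty":0,"tz":0,"yaw":0,"claw":7},
    {"tx":0,"ty":0,"tz":0,"yaw":0,"claw":7.2},
    {"tx":0,"ty":0,"tz":0,"yaw":0,"claw":7.2},
    {"tx":0,"ty":0,"tz":2,"yaw":0,"claw":7.2},
    {"tx":0,"ty":0,"tz":4,"yaw":0,"claw":7.2},
    {"tx":0,"ty":0,"tz":4,"yaw":0,"claw":7.2},
    {"tx":-2.7,"ty":1,"tz":0,"yaw":-2,"claw":7.2},
    {"tx":-3,"ty":2,"tz":0,"yaw":-2,"claw":7.2},
    {"tx":-4,"ty":2,"tz":0,"yaw":-2,"claw":7.2},
    {"tx":-4,"ty":2,"tz":0,"yaw":-2,"claw":7.2},
    {"tx":-4,"ty":3,"tz":0,"yaw":-3,"claw":7.2},
    {"tx":-4,"ty":2.5,"tz":0,"yaw":-3,"claw":7.2},
    {"tx":0,"ty":0,"tz":-3,"yaw":0,"claw":7.2},
    {"tx":0,"ty":0,"tz":-3,"yaw":0,"claw":7.2},
    {"tx":0,"ty":0,"tz":0,"yaw":0,"claw":7.2},
    {"tx":0,"ty":0,"tz":0,"yaw":0,"claw":7.2},
  ],
)

```text
time_s: 23.45
position: [0.4239, 0.1979, 0.1173]
tool_rot: [[0.147, 0.989, -0.0], [0.989, -0.147, -0.0], [-0.0, -0.0, -1.0]]
ft_force: [0.0, -1.5, 0.1]
grip_width: 0.0717
gripper_force: 0.0
```

```bash
python3 chk.py JL M R
python3 - <<'E'
from h import *
im,d=shot('top');P=cloud('top',d);print('box4',fit(P,(.4191,.1975),.08,.03,.05))
E
```

```text
JL s,t -0.2 47.7 size 61 89 ang 0.1 z 0.0882 res tilt nan 574
M s,t -0.5 -19.9 size 46 60 ang 89.5 z 0.048 res tilt nan 273
R s,t -2.9 -96.7 size 60 90 ang 0.2 z 0.0482 res tilt nan 549
box4 (412.9, 159.5, 12.7, 58.9, 81.0, 0.0384, 62)
```

Request:
servo_tool(
  steps=[
    {"tx":-0.5,"ty":0,"tz":-2,"yaw":0,"claw":7.2},
    {"tx":0,"ty":0,"tz":-3,"yaw":0,"claw":7.2},
    {"tx":0,"ty":0,"tz":-2.5,"yaw":0,"claw":7.2},
    {"tx":0,"ty":0,"tz":-1.4,"yaw":0,"claw":7.2},
    {"tx":0,"ty":0,"tz":0,"yaw":0,"claw":6.5},
    {"tx":0,"ty":0,"tz":0,"yaw":0,"claw":4},
    {"tx":0,"ty":0,"tz":0,"yaw":0,"claw":4},
    {"tx":0,"ty":0,"tz":0,"yaw":0,"claw":4},
    {"tx":0,"ty":0,"tz":0,"yaw":0,"claw":4},
  ],
  newtons=40,
)

```text
time_s: 24.45
position: [0.4188, 0.1979, 0.0284]
tool_rot: [[0.147, 0.989, 0.001], [0.989, -0.147, 0.0], [0.0, 0.001, -1.0]]
ft_force: [-0.8, -0.2, -1.3]
grip_width: 0.0603
gripper_force: 44.5
```

Request:
servo_tool(
  steps=[
    {"tx":0,"ty":0,"tz":2,"yaw":0,"claw":4},
    {"tx":0,"ty":0,"tz":4,"yaw":0,"claw":4},
    {"tx":0,"ty":0,"tz":4,"yaw":0,"claw":4},
    {"tx":0,"ty":0,"tz":4,"yaw":0,"claw":4},
    {"tx":0,"ty":-2,"tz":3,"yaw":2,"claw":4},
    {"tx":1.1,"ty":-4,"tz":0,"yaw":2,"claw":4},
    {"tx":3,"ty":-4,"tz":0,"yaw":2,"claw":4},
    {"tx":3,"ty":-4,"tz":0,"yaw":2,"claw":4},
    {"tx":3,"ty":-3,"tz":0,"yaw":2,"claw":4},
    {"tx":3,"ty":-3,"tz":0,"yaw":2,"claw":4},
    {"tx":4,"ty":-2,"tz":0,"yaw":2,"claw":4},
    {"tx":4,"ty":0,"tz":0,"yaw":0,"claw":4},
    {"tx":2,"ty":0,"tz":0,"yaw":0,"claw":4},
    {"tx":0,"ty":0,"tz":-3,"yaw":0,"claw":4},
    {"tx":0,"ty":0,"tz":0,"yaw":0,"claw":4},
    {"tx":0,"ty":0,"tz":0,"yaw":0,"claw":4},
  ],
)

```text
time_s: 26.05
position: [0.6491, -0.022, 0.1681]
tool_rot: [[-0.097, 0.995, -0.001], [0.995, 0.097, 0.0], [0.0, -0.001, -1.0]]
ft_force: [-0.4, -0.2, -0.4]
grip_width: 0.0608
gripper_force: 44.6
```

Run:
```python
from h import *
shot('side','s3.png')
im=cv2.imread('pics/s3.png')[120:330,190:390];cv2.imwrite('pics/s3c.png',cv2.resize(im,None,fx=2.7,fy=2.7))
```

```text
(no output)
```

View pics/s3c.png

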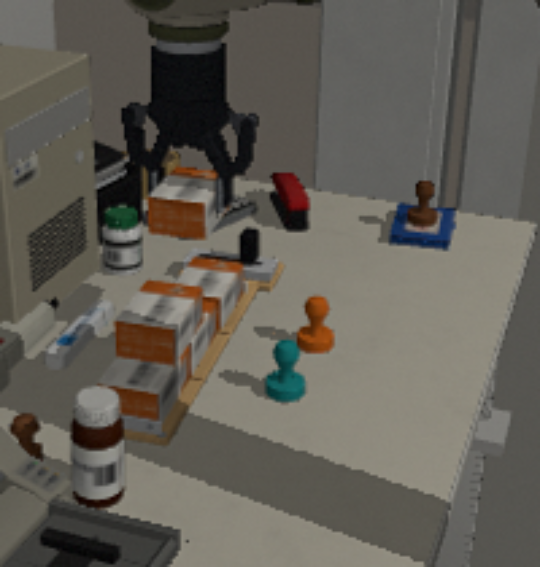

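The last carton hangs level at (185,205). The bottom course and the first upper carton (160,320) stand properly, and the stamp is still on the pad (425,205). Lowering to .0785.

Request:
servo_tool(
  steps=[
    {"tx":0,"ty":0,"tz":-3,"yaw":0,"claw":4},
    {"tx":0,"ty":0,"tz":-2.5,"yaw":0,"claw":4},
    {"tx":0,"ty":0,"tz":-1.5,"yaw":0,"claw":4},
    {"tx":0,"ty":0,"tz":-1,"yaw":0,"claw":4},
    {"tx":0,"ty":0,"tz":-0.5,"yaw":0,"claw":4},
    {"tx":0,"ty":0,"tz":-0.3,"yaw":0,"claw":4},
    {"tx":0,"ty":0,"tz":-0.15,"yaw":0,"claw":4},
    {"tx":0,"ty":0,"tz":-0.1,"yaw":0,"claw":4},
    {"tx":0,"ty":0,"tz":0,"yaw":0,"claw":4},
    {"tx":0,"ty":0,"tz":0,"yaw":0,"claw":4},
  ],
)

```text
time_s: 27.1
position: [0.6498, -0.0222, 0.0784]
tool_rot: [[-0.097, 0.995, 0.001], [0.995, 0.097, -0.0], [-0.001, 0.001, -1.0]]
ft_force: [-1.1, 0.1, 5.3]
grip_width: 0.0607
gripper_force: 45.4
```

Request:
servo_tool(
  steps=[
    {"tx":0,"ty":0,"tz":0,"yaw":0,"claw":6.5},
    {"tx":0,"ty":0,"tz":0,"yaw":0,"claw":7},
    {"tx":0,"ty":0,"tz":0,"yaw":0,"claw":7.2},
    {"tx":0,"ty":0,"tz":0,"yaw":0,"claw":7.2},
    {"tx":0,"ty":0,"tz":2,"yaw":0,"claw":7.2},
    {"tx":0,"ty":0,"tz":4,"yaw":0,"claw":7.2},
    {"tx":0,"ty":0,"tz":4,"yaw":0,"claw":7.2},
    {"tx":-1.1,"ty":-3.6,"tz":0,"yaw":0,"claw":0},
    {"tx":-4,"ty":-4,"tz":0,"yaw":0,"claw":0},
    {"tx":-4,"ty":-4,"tz":0,"yaw":0,"claw":0},
    {"tx":-4,"ty":-4,"tz":0,"yaw":0,"claw":0},
    {"tx":-4,"ty":0,"tz":0,"yaw":0,"claw":0},
    {"tx":0,"ty":0,"tz":0,"yaw":0,"claw":0},
    {"tx":0,"ty":0,"tz":0,"yaw":0,"claw":0},
  ],
)

```text
time_s: 28.5
position: [0.4923, -0.1645, 0.1778]
tool_rot: [[-0.095, 0.995, 0.001], [0.995, 0.095, -0.0], [-0.0, 0.001, -1.0]]
ft_force: [0.5, -0.7, -0.0]
grip_width: -0.0001
gripper_force: 0.0
```

```bash
python3 chk.py JL JR R
python3 - <<'E'
from h import *
im,d=shot('top','t4.png'); P=cloud('top',d)
for b in blobs(P,.05,.08,(.58,.72),(-.24,-.13),8): print('tab',b)
c=cv2.resize(im[140:285,195:440],None,fx=3.2,fy=3.2,interpolation=cv2.INTER_CUBIC);cv2.imwrite('pics/c4.png',c[:,:,::-1])
E
```

```text
JL s,t 0.1 47.7 size 61 89 ang -0.7 z 0.0883 res tilt nan 580
JR s,t 0.1 -48.0 size 61 89 ang 0.2 z 0.0884 res tilt nan 577
R s,t -2.4 -118.5 size 46 62 ang -89.2 z 0.0481 res tilt nan 284
tab ([340.7, 188.0], 61, [0.6381, -0.1741, 0.0618], [638.5, -173.7], [19.4, 27.2], 0.9)
```

View pics/c4.png

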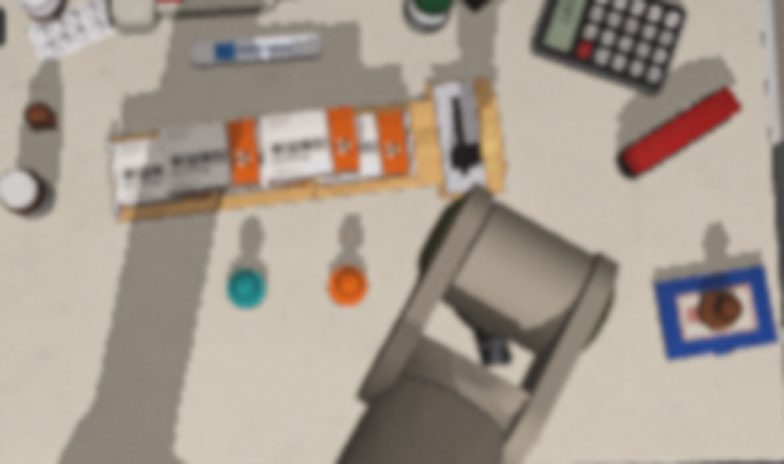

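The stack stands square, with the upper course at t = 47.7 and -48.0 mm. The pad has been knocked: its centre is now near crop (717,312), before (697,320), and the stamp is at (720,308). I measure whether it's still central.

```bash
python3 pad.py | grep -v '\-0.49\|\-0.5'
python3 - <<'E'
from h import *
im,d=shot('side'); P=cloud('side',d); hsv=cv2.cvtColor(im,cv2.COLOR_RGB2HSV)
m=(abs(P[...,0]-.475)<.1)&(abs(P[...,1]+.42)<.1)&(P[...,2]>.006)&(P[...,2]<.12)
v=P[m]
for lo,hi in((.016,.03),(.05,.08)):
    q=v[(v[:,2]>lo)&(v[:,2]<hi)]; print('stamp band',lo,len(q),q.mean(0).round(4),q[:,:2].min(0).round(3),q[:,:2].max(0).round(3),q[:,2].max())
cv2.imwrite('pics/s5c.png',cv2.resize(im[180:240,310:390],None,fx=6,fy=6,interpolation=cv2.INTER_CUBIC)[:,:,::-1])
E
```

```text
pad ([418.1, 237.4], 352, [0.4809, -0.4195, 0.0114], [481.2, -419.1], [74.4, 109.0], 7.2)
knob ([422.4, 236.0], 58, [0.483, -0.4177, 0.0647], [483.4, -419.4], [23.4, 24.1], 40.6)
stamp band 0.016 260 [ 0.4752 -0.4528  0.021 ] [ 0.376 -0.519] [ 0.573 -0.357] 0.029955255458191665
stamp band 0.05 316 [ 0.4655 -0.4929  0.0646] [ 0.375 -0.52 ] [ 0.554 -0.401] 0.079961474395363grep: warning: stray \ before -
```

View pics/s5c.png

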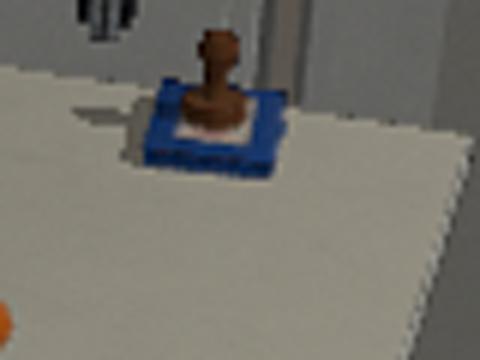

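The stamp is upright and still within about 2 mm of the pad's centre, so no mending is needed. Now the tab.

Request:
servo_tool(
  steps=[
    {"tx":2,"ty":-0.3,"tz":-3,"yaw":0,"claw":0},
    {"tx":2,"ty":-0.3,"tz":-3,"yaw":0,"claw":0},
    {"tx":2,"ty":-0.3,"tz":-3,"yaw":0,"claw":0},
    {"tx":2,"ty":-0.2,"tz":-2.5,"yaw":0,"claw":0},
    {"tx":2,"ty":-0.2,"tz":-1.3,"yaw":0,"claw":0},
    {"tx":0.6,"ty":0,"tz":0,"yaw":0,"claw":0},
    {"tx":0,"ty":0,"tz":0,"yaw":0,"claw":0},
    {"tx":0,"ty":0,"tz":0,"yaw":0,"claw":0},
  ],
)

```text
time_s: 29.5
position: [0.5984, -0.177, 0.0501]
tool_rot: [[-0.097, 0.995, 0.001], [0.995, 0.097, -0.0], [-0.001, 0.001, -1.0]]
ft_force: [-0.4, 0.2, 0.7]
grip_width: -0.0001
gripper_force: 0.0
```

Request:
servo_tool(
  steps=[
    {"tx":1,"ty":0.1,"tz":0,"yaw":0,"claw":0},
    {"tx":1,"ty":0.1,"tz":0,"yaw":0,"claw":0},
    {"tx":0.7,"ty":0.06,"tz":0,"yaw":0,"claw":0},
    {"tx":0.7,"ty":0.06,"tz":0,"yaw":0,"claw":0},
    {"tx":0.7,"ty":0.06,"tz":0,"yaw":0,"claw":0},
    {"tx":0.7,"ty":0.06,"tz":0,"yaw":0,"claw":0},
    {"tx":0.7,"ty":0.06,"tz":0,"yaw":0,"claw":0},
    {"tx":0.7,"ty":0.06,"tz":0,"yaw":0,"claw":0},
    {"tx":0.5,"ty":0.05,"tz":0,"yaw":0,"claw":0},
    {"tx":0.4,"ty":0.05,"tz":0,"yaw":0,"claw":0},
    {"tx":0,"ty":0,"tz":0,"yaw":0,"claw":0},
  ],
)

```text
time_s: 30.6
position: [0.669, -0.1707, 0.0492]
tool_rot: [[-0.097, 0.995, -0.002], [0.995, 0.097, -0.0], [0.0, -0.002, -1.0]]
ft_force: [-5.8, -0.8, 3.3]
grip_width: -0.0001
gripper_force: 2.7
```

Request:
servo_tool(
  steps=[
    {"tx":0.2,"ty":0.02,"tz":0,"yaw":0,"claw":0},
    {"tx":0.2,"ty":0.02,"tz":0,"yaw":0,"claw":0},
    {"tx":0,"ty":0,"tz":0,"yaw":0,"claw":0},
    {"tx":0,"ty":0,"tz":0,"yaw":0,"claw":0},
  ],
)

```text
time_s: 31.0
position: [0.6697, -0.1706, 0.0494]
tool_rot: [[-0.096, 0.995, -0.01], [0.995, 0.096, 0.001], [0.002, -0.01, -1.0]]
ft_force: [-23.6, -1.7, 11.6]
grip_width: 0.0
gripper_force: 12.0
```

At the stop: the tool no longer advances and the force rises to 24 N. Backing off, lifting away and checking.

Request:
servo_tool(
  steps=[
    {"tx":-1,"ty":-0.1,"tz":0,"yaw":0,"claw":0},
    {"tx":-3,"ty":-0.3,"tz":0,"yaw":0,"claw":0},
    {"tx":-4,"ty":-0.4,"tz":1,"yaw":0,"claw":0},
    {"tx":-4,"ty":0,"tz":3,"yaw":0,"claw":0},
    {"tx":-4,"ty":0,"tz":4,"yaw":0,"claw":0},
    {"tx":-4,"ty":0,"tz":4,"yaw":0,"claw":0},
    {"tx":-3,"ty":0,"tz":3,"yaw":0,"claw":0},
    {"tx":0,"ty":0,"tz":0,"yaw":0,"claw":0},
    {"tx":0,"ty":0,"tz":0,"yaw":0,"claw":0},
  ],
)

```text
time_s: 31.9
position: [0.4529, -0.1784, 0.1907]
tool_rot: [[-0.096, 0.995, 0.002], [0.995, 0.096, -0.001], [-0.001, 0.002, -1.0]]
ft_force: [0.0, -0.2, 0.5]
grip_width: -0.0
gripper_force: 0.0
```

```bash
python3 chk.py JL JR L R; python3 pad.py | grep -v -e '-0.49' -e '-0.5'
python3 - <<'E'
from h import *
im,d=shot('top'); P=cloud('top',d)
for b in blobs(P,.05,.08,(.58,.74),(-.24,-.13),8): print('tab',b)
c=cv2.resize(im[140:285,195:440],None,fx=3.2,fy=3.2,interpolation=cv2.INTER_CUBIC);cv2.imwrite('pics/c6.png',c[:,:,::-1])
E
```

```text
JL s,t -0.4 47.9 size 61 89 ang -1.1 z 0.0883 res tilt nan 579
JR s,t -0.3 -48.3 size 61 90 ang -0.7 z 0.0883 res tilt nan 575
L s,t -0.6 118.6 size 47 60 ang 87.0 z 0.0484 res tilt nan 288
R s,t -2.8 -118.4 size 46 61 ang 89.8 z 0.048 res tilt nan 288
pad ([418.2, 237.5], 353, [0.4808, -0.4188, 0.0115], [481.0, -419.8], [74.8, 108.2], 7.2)
knob ([422.3, 236.1], 61, [0.4829, -0.4168, 0.0664], [482.9, -418.8], [23.4, 24.9], 61.4)
tab ([338.4, 171.1], 62, [0.6914, -0.1679, 0.0619], [692.2, -169.5], [20.3, 29.0], 3.3)
```

View pics/c6.png

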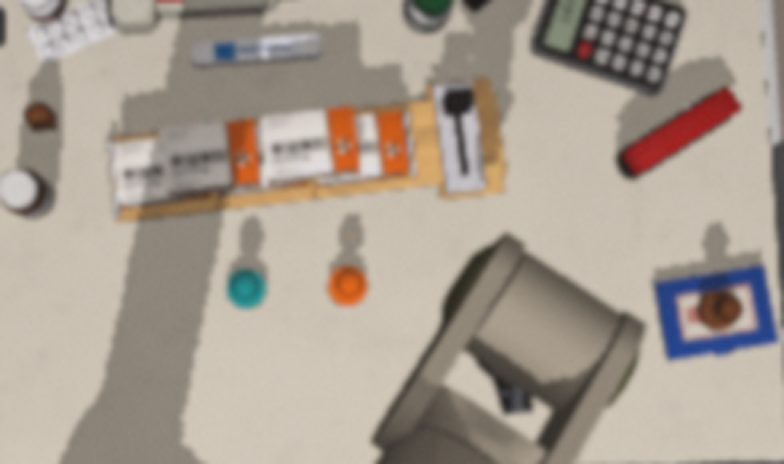

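The tab now sits at the far end of its slot at (457,100). It stopped hard there, at s≈+30 mm. The stack is square, the stamp is upright mid-pad, the bystanders haven't moved and the gripper is clear, so I hand in.

```bash
python3 -c "
from rig import env
print(env.close_job())"
```

```text
the job is handed in; nothing more can be done
None
```

The job is handed in: the stamp stands upright mid-pad, all four delivered cartons are laid as a bonded wall with the colleague's one, and the ready tab is pushed fully away against its stop.

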